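# Fit the plain blade into the vegetable slicer and lock it

### The job

Get the vegetable slicer ready for plain slices: swing its lock lever clear of the blade seat and lay the plain blade (the one with the blue grip) into the seat, so that its notch goes over the locating pin and it lies flat; set it down by hand, do not drop it in. Then swing the lock lever fully home over the blade. Leave the toothed blade and the other things where they are.

Things in the scene. Friction and masses are not known exactly. Their poses are not given: they have to be found in the camera images.
- slicer: bench vegetable slicer (mandoline), pale green with steel bed plates, 275 mm long, never moves. Origin on the worktop below the blade seat; x along the bed from the loop handle (x = -150 mm) to the outfeed plate (x = 24 to 118, 34 mm high); z up. Side rails at y = 40 to 52 and -52 to -40, 42 mm high, the near (-y) one open from x = -31 to 31 for the blade. Lock housing at y = -122 to -50.
- seat_grip (a point): where the blade's origin belongs: on the seat floor (30 mm above the worktop) at x 0, y -73 mm in the slicer's frame. A fitted blade has its axes parallel to and the same way round as the slicer's. The seat runs along y, from the far rail out onto the lock housing; its floor lies between low fences (x = -23.5 and 24 mm, 34 mm high).
- locating_pin (a point): foot of the single brass locating pin, on the seat floor (30 mm high) at x 0, y -105 mm in the slicer's frame. The pin stands upright, 6 mm thick, 6.8 mm high, its upper half tapering to 2 mm.
- plain_blade: the blade to fit: loose flat steel plate 42 mm wide, 149.5 long, 4 thick, smooth straight edge without teeth, upright BLUE plastic grip, about 90 g. Lies flat, grip up. Origin on the underside below the grip's middle; z up; plate runs from y = -39 (tang) to +110.5 mm (cutting part), x = -21 (cutting edge) to 21. Centre of mass about 30 mm from the grip towards +y.
- blade_grip (a point): middle of the blue grip, 15 mm above the plate's underside. The grip is 12 mm thick along the blade's x, 32 mm long along its y, rises from a base flange 6 mm above the underside to 24 mm. Grip it across its thickness.
- blade_notch (a point): point on the underside of the plain blade, in its notch, where the pin's foot belongs (x 0, y -32 mm in the blade's frame). The U-notch is 8 mm wide, from the tang's end (y = -39, open) to y = -27.5. Seated, this point meets locating_pin with about 1 mm play along x, 1.5 to 2.5 mm along y.
- toothed_blade: the other blade, not to be used: same plate and frame as the plain blade, with a row of ten small upright steel teeth and an ORANGE grip. The two may lie in either place.
- lock_lever (a joint): angle of the lock lever (rad), a level aluminium bar 14 mm wide; grows counter-clockwise seen from above. 0 = locked, at its stop, across the blade's tang and over the pin, pointing along the slicer's -x; 1.57 = along the slicer's -y; stop at 1.75. Blocks the seat below about 1.1. Stays where left (about 1 N at the knob moves it). Passes 1.5 mm over a seated blade, not over one riding on the pin.
- lever_pivot (a point): upright pivot axis of the lever, at x 34, y -105 mm in the slicer's frame; the bar lies 38 to 44 mm above the worktop
- lever_knob (a point): middle of the red knob that stands upright on the free end of the lock lever, 79 mm from the pivot axis, 57 mm above the worktop; round, 16 mm thick, from 43 to 67.5 mm above the worktop
- blue_bowl: blue sauce bowl, 76 mm wide, 30 mm high, behind the blades, right of the slicer; bystander; origin under its middle
- black_bowl: black sauce bowl, 76 mm wide, 30 mm high, left of the slicer; bystander; origin under its middle
- tongs: steel tongs, 201 mm long, 19 mm high, left of the slicer; bystander; origin under their middle

How it is judged:
On the way, in this order (a step that is already met when the one before it is completed fails the run):
1. the lock lever is swung clear of the seat (value of joint lock_lever above 0.8 rad), for 0.1 s.
2. the plain blade, still held in the fingers, is set down with its notch on the pin (within 8 mm sideways and 10 mm in height) (horizontal distance between blade_notch and locating_pin below 0.008 m and z of blade_notch in the frame of slicer below 0.04 m and contact force between the fingers and plain_blade above 0.5 N), for 0.05 s.
3. the lever is swung home with the blade flat in the seat (value of joint lock_lever below 0.12 rad and horizontal distance between blade_notch and locating_pin below 0.004 m and z of blade_notch in the frame of slicer below 0.032 m), for 0.1 s.
At the end, for the whole second after the job is handed in: Plain blade at rest, flat in the seat (0.03 rad), notch on the pin within 4 mm sideways and 2 mm in height, square to the slicer within 0.06 rad; lock lever home over it (below 0.12 rad). Toothed blade, sauce bowls and tongs within 30 mm of where they were (all of step 3 and y of plain_blade in the frame of slicer below -0.068 m and angle between the y axis of plain_blade and the y axis of slicer, either way round below 0.06 rad and angle between the z axis of plain_blade and the z axis of slicer, either way round below 0.03 rad and linear speed of plain_blade below 0.01 m/s and distance of each of toothed_blade, blue_bowl, black_bowl, tongs from where it was at the start of the episode below 0.03 m); the robot touches nothing.
It fails at once if the toothed blade is picked up or pushed aside (distance of toothed_blade from where it was at the start of the episode above 0.03 m).
It also fails if it takes over 58 s, if anything falls off the work surface, if the arm or the gripper's body presses on something with over 40 N, if the wrist force passes 120 N, or if a joint passes its speed limit or range.

### The arm

A 7-joint arm with a two-finger parallel gripper is mounted at the origin on a cart in front of the work surface, level with it; the furniture and walls round the work are solid. World frame = base frame: x ahead of the robot, y to its left, z up, the work surface at z = 0. Lengths are in m, angles in rad, forces in N, time in s.
With the tool pointing down it reaches from about 0.425 to 0.825 m from the base axis. Payload 3.6 kg.
Tool frame: the origin (TCP) lies midway between the tips of the shut fingers; the grasp point (between the pads) lies 19 mm behind it; z points along the fingers, y is the direction in which the jaws open and shut (so a half turn about z gives the same grasp; the last joint's range is limited). The gripper opens to 85 mm and grips with 20 to 120 N. Pads are 22 mm wide; open, the fingers measure 114 mm over their backs; the gripper's body (76 mm by 85 mm) begins 54 mm behind the grasp point. The pads swing forward as they close: fully open they stand 13 mm farther back than shut.
Start: joints at [-1.302, 0.615, -0.013, 1.423, 0.008, 1.103, -0.04], TCP at [0.189, 0.622, 0.231] pointing down, gripper open.
Joint ranges: [-3.12, 3.12], [-0.3, 2.06], [-1.34, 1.32], [0.26, 2.42], [-1.36, 4.5], [0.01, 1.98], [-2.84, 2.84]. Speed limits (rad/s): [2.79, 2.79, 3.14, 3.14, 3.14, 3.14, 3.14].

### API

Orientations are given as a rotation vector (axis times angle).
In Python, from station import manip, claw, kinematics, imaging, hand_in, telemetry gives the robot as it stands. The module is installed in compiled form; this text tells all that it offers. Calls block until the motion is done:
- manip.goto(position, orientation): joint-space move of the TCP to a pose.
- manip.move_straight(position, orientation=None, rate=0.15): straight line of the TCP; orientation=None keeps the orientation; rate is the mean speed in m/s.
- manip.movej(angles): joint-space move.
- claw.open_jaws() and claw.grasp(grip_force=None): open the fingers fully, or close them until they stop; grip_force is the grip in N (None keeps the last).
- manip.pause(seconds).
- kinematics.ik(position, orientation): joint angles nearest the present ones, or None.
- imaging.read_camera(name): name is "scene" or "top" or "wrist"; returns a dict with "image" (420x560x3 uint8, red, green, blue), "vertical_fov" (degrees; the focal length in pixels is half the picture's height over the tangent of half this angle, whatever the lens; pixels are square), "cx", "cy" (the principal point, pixels), "xyz" and "orientation" of the camera in the world. Camera axes: x right, y down, z forward; pixel columns grow to the right and rows downward; lengths in m; the calibration is good to about 2 mm. A picture is of the moment at which its call begins. There is no depth.
A pose or a line that the arm cannot do raises manip.IKError and nothing moves.
- hand_in(): hands the job in, once; it reports no verdict.
Readings, each from a call of its own:
- telemetry.read_time(): time.
- telemetry.read_q(): joint angles.
- telemetry.read_joint_velocities(): joint speeds.
- telemetry.read_tau(): joint torques, N m.
- telemetry.read_tool_pos(): TCP position.
- telemetry.read_tool_rot(): TCP orientation.
- telemetry.read_ft_force(): force on the tool from outside, world axes, zero at the start.
- telemetry.read_torque(): the same for the moment, N m.
- telemetry.read_grip_width(): finger opening in m.
Only numpy, scipy, OpenCV 4.12 (cv2) and the standard library are available. Lean on these libraries where they do the work, as an engineer would, in place of code of your own. Each camera call takes 0.05 s, during which the arm holds its last target.

## Working session

There is one attempt and no reset: what is moved stays moved. The work goes in short steps, each a Python script; the robot and the scene stay as the last script left them, time stands still between calls to the robot, and variables do not carry over. Pictures are saved under pics/ and viewed, and the job is handed in when it is done.

```bash
ls; mkdir -p pics
python3 - <<'E'
from station import *
import cv2,pickle,numpy as np
for n in ["scene","top","wrist"]:
    d=imaging.read_camera(n)
    pickle.dump(d,open(f'{n}0.pkl','wb'))
    cv2.imwrite(f'pics/{n}0.png',d['image'][:,:,::-1])
    print(n,{k:v for k,v in d.items() if k!='image'})
print(telemetry.read_time(),telemetry.read_tool_rot(),telemetry.read_tool_pos(),telemetry.read_grip_width())
E
```

```text
pics
scene {'vertical_fov': 54.426946633774406, 'cx': 287.28537368682134, 'cy': 209.15365377634959, 'xyz': array([-0.04066368, -0.54120336,  1.03064319]), 'orientation': array([-2.26338384,  1.05127016, -0.37485406])}
top {'vertical_fov': 50.77505362658777, 'cx': 278.2176785536247, 'cy': 204.1957369403935, 'xyz': array([ 0.32784353, -0.04235211,  1.37592312]), 'orientation': array([-2.11805645,  2.14307683, -0.17054874])}
wrist {'vertical_fov': 66.75536542247323, 'cx': 279.2125757214289, 'cy': 214.00492063038374, 'xyz': array([0.11373406, 0.64466083, 0.37297748]), 'orientation': array([2.31465702, 1.7146784 , 0.26359793])}
0.15 [-0.46278127 -3.10702923  0.00317443] [0.18928374 0.62120416 0.23038153] 0.08542032095280583
```

View pics/scene0.png

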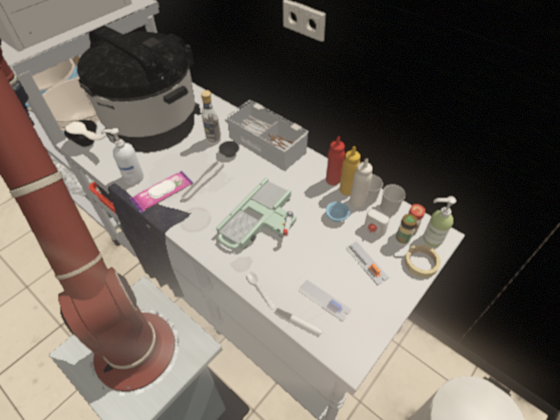

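View pics/top0.png

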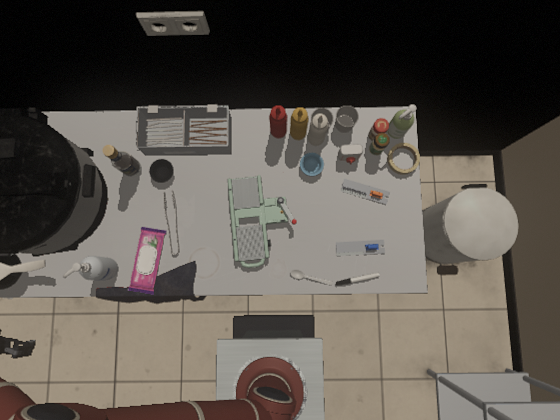

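View pics/wrist0.png

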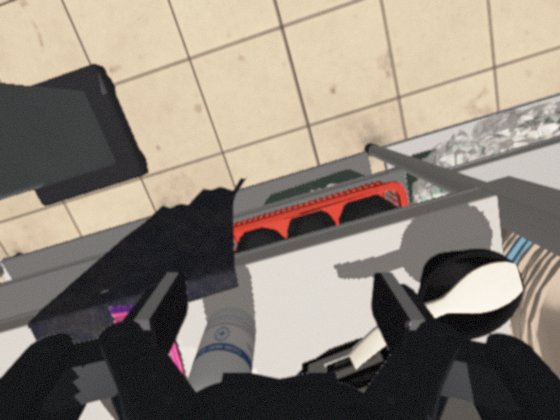

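The top picture shows the slicer near (250,220), with its lever knob at about (294,222). The plain blade (blue grip) is at (360,247), the toothed blade (orange grip) at (366,192). I'll take enlarged crops next.

```bash
cat > h.py <<'E'
import numpy as np,cv2,pickle
from scipy.spatial.transform import Rotation as R
def ray(d,u,v):
    h=d['image'].shape[0]; f=h/2/np.tan(np.radians(d['vertical_fov'])/2)
    return R.from_rotvec(d['orientation']).apply([(u-d['cx'])/f,(v-d['cy'])/f,1.]), np.array(d['xyz'])
def p2w(d,u,v,z):
    r,o=ray(d,u,v); return o+r*(z-o[2])/r[2]
def w2p(d,P):
    h=d['image'].shape[0]; f=h/2/np.tan(np.radians(d['vertical_fov'])/2)
    q=R.from_rotvec(d['orientation']).inv().apply(np.atleast_2d(P)-d['xyz'])
    return np.c_[d['cx']+f*q[:,0]/q[:,2], d['cy']+f*q[:,1]/q[:,2]]
def crop(d,x0,y0,x1,y1,s,fn,pts=None):
    im=d['image'][y0:y1,x0:x1,::-1]
    im=cv2.resize(im,None,fx=s,fy=s,interpolation=cv2.INTER_CUBIC)
    if pts is not None:
        for u,v in pts: cv2.circle(im,(int((u-x0+.5)*s),int((v-y0+.5)*s)),2,(255,0,255),-1)
    cv2.imwrite(fn,im)
E
python3 - <<'E'
from h import *
d=pickle.load(open('top0.pkl','rb'))
crop(d,220,165,320,275,5,'pics/t_sl.png'); crop(d,325,170,405,265,6,'pics/t_bl.png')
d=pickle.load(open('scene0.pkl','rb'))
crop(d,210,170,310,260,6,'pics/s_sl.png'); crop(d,290,235,395,325,6,'pics/s_bl.png')
E
```

```text
(no output)
```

View pics/t_sl.png

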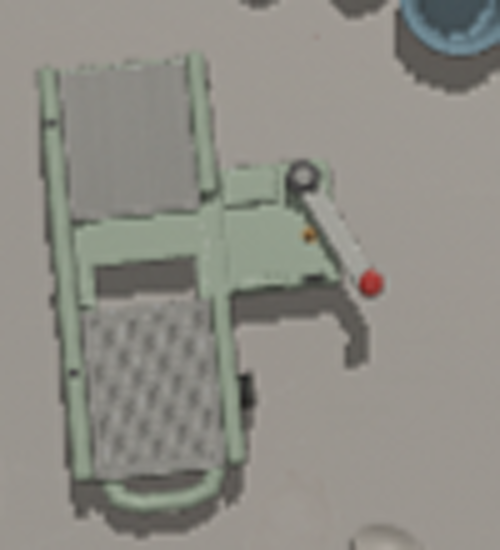

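View pics/t_bl.png

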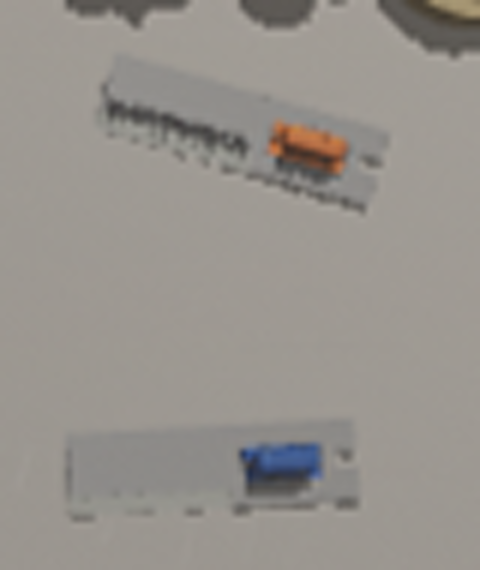

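View pics/s_sl.png

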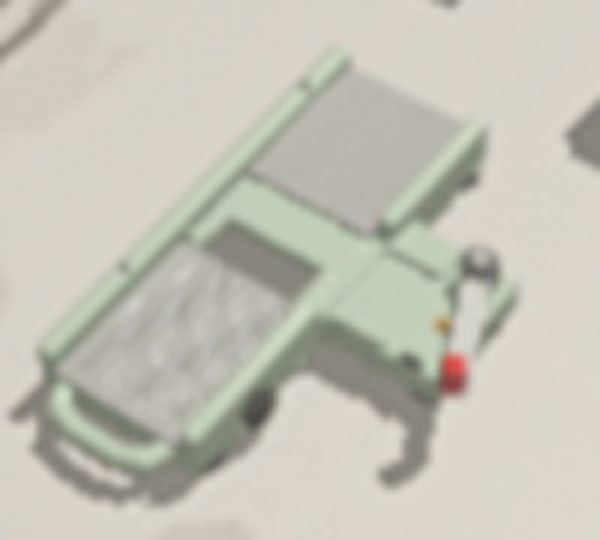

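View pics/s_bl.png

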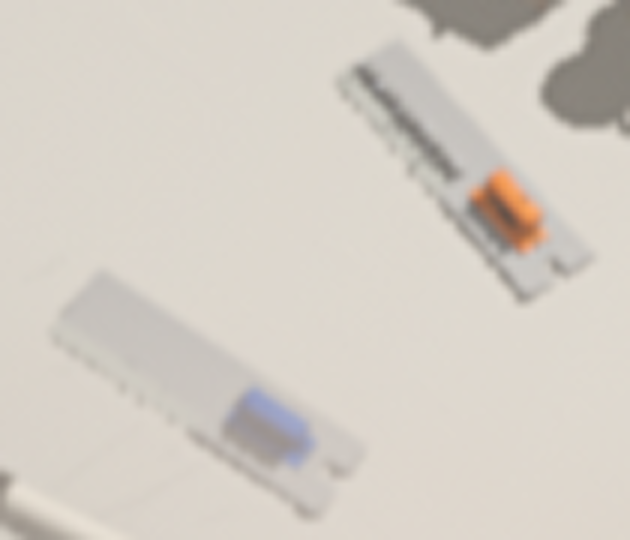

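```bash
cat > fit0.py <<'E'
from h import *
from scipy.optimize import least_squares
T=pickle.load(open('top0.pkl','rb')); S=pickle.load(open('scene0.pkl','rb'))
tp=lambda u,v,x0,y0,s:(u/s+x0-.5,v/s+y0-.5)
t=lambda u,v:tp(u,v,220,165,5); s=lambda u,v:tp(u,v,210,170,6)
# slicer: (cam, pix, slicer pt)
A=[(T,t(302,177),(34,-105,47)),(T,t(308,234),(0,-105,36)),(S,s(480,262),(34,-105,47)),(S,s(442,326),(0,-105,36)),
]
L=[(T,t(46,80),46),(T,t(83,465),46),(T,t(196,65),-46),(T,t(237,455),-46),(S,s(335,58),46),(S,s(60,352),46),(S,s(478,135),-46),(S,s(205,432),-46)]
def w(p,l): 
    c,s_=np.cos(p[2]),np.sin(p[2]); x,y,z=np.array(l)/1e3
    return np.array([p[0]+c*x-s_*y,p[1]+s_*x+c*y,z])
def loc(p,P):
    c,s_=np.cos(p[2]),np.sin(p[2]); d=P[:2]-p[:2]; return np.array([c*d[0]+s_*d[1],-s_*d[0]+c*d[1]])
def res(p):
    r=[]
    for d,uv,l in A: r+=list((p2w(d,*uv,l[2]/1e3)-w(p,l))[:2]*1e3)
    for d,uv,y in L: r.append(loc(p,p2w(d,*uv,.042))[1]*1e3-y)
    return r
o=least_squares(res,[.55,0,0]); print('slicer',o.x,np.round(o.fun,1)); p=o.x
for d,uv in((T,t(371,283)),(S,s(453,368))):
    k=loc(p,p2w(d,*uv,.064)); print('knob',k*1e3, np.hypot(*(k-[.034,-.105])), np.arctan2(-(k[1]+.105),-(k[0]-.034)))
# plain blade
b=lambda u,v:tp(u,v,325,170,6); c=lambda u,v:tp(u,v,290,235,6)
B=[(T,b(68,437),(21,110.5,4)),(T,b(352,420),(21,-39,4)),(T,b(72,516),(-21,110.5,4)),(T,b(357,504),(-21,-39,4)),
 (T,b(287,460),(0,0,24)),
 (S,c(102,270),(21,110.5,4)),(S,c(366,448),(21,-39,4)),(S,c(52,330),(-21,110.5,4)),(S,c(312,516),(-21,-39,4))]
def rb(p): 
    return np.concatenate([(p2w(d,*uv,l[2]/1e3)-w(p,l))[:2]*1e3 for d,uv,l in B])
o=least_squares(rb,[.4,-.3,0]); print('blade',o.x,np.round(o.fun,1))
E
python3 fit0.py
```

```text
slicer [0.51938392 0.05929699 0.10768937] [ 1.1  2.7  1.4  3.1  0.3  1.7 -3.5 -1.   1.2  2.8  0.1  2.4 -0.1 -4.7
 -5.5 -2.8]
knob [ -36.41940772 -135.4103652 ] 0.0767051712398705 0.4076552584463811
knob [ -39.22499754 -136.71739041] 0.07979907968226577 0.40875327009622486
blade [ 0.42144788 -0.31953487  0.0350336 ] [-0.9 -1.8  0.9  0.9  0.5 -1.1 -0.2  2.   1.7  1.2 -1.2 -1.5 -0.8  0.5
  1.  -1.9 -1.   1.8]
```

Run:
```python
from h import *
from station import *
T=pickle.load(open('top0.pkl','rb'))
for n,u,v,z in(("pot r",102,190,.2),("pot top",60,115,.2),("pot low",60,250,.2),("oil",110,152,.22),("soap",95,268,.15),("ladle",45,266,.2)): print(n,p2w(T,u,v,z).round(3), p2w(T,u,v,0).round(3))
q=telemetry.read_q();print(q)
def rot(phi): # tool y at phi, z down
    y=np.array([np.cos(phi),np.sin(phi),0]);z=np.array([0,0,-1.]);return R.from_matrix(np.c_[np.cross(y,z),y,z]).as_rotvec()
print(rot(np.arctan2(.957,.291)))
for P in([.45,.40,.35],[.5,.0,.35],[.47,-.08,.25]):
    print(P,kinematics.ik(P,rot(np.pi/2+.5)),kinematics.ik(P,rot(np.pi+.108)))
```

```text
pot r [0.572 0.444 0.2  ] [0.613 0.527 0.   ]
pot top [0.788 0.574 0.2  ] [0.866 0.679 0.   ]
pot low [0.41  0.547 0.2  ] [0.424 0.648 0.   ]
oil [0.672 0.42  0.22 ] [0.738 0.508 0.   ]
soap [0.363 0.472 0.15 ] [0.367 0.535 0.   ]
ladle [0.368 0.584 0.2  ] [0.375 0.691 0.   ]
[-1.30151089  0.61572143 -0.01260503  1.42455179  0.0080871   1.10341044
 -0.04038251]
[0.46200377 3.10743575 0.        ]
[0.45, 0.4, 0.35] [-0.65171287  0.46012102 -0.18413833  1.36774045  0.08400267  1.32132631
  1.23294369] [-0.47110777  0.49092104 -0.49472055  1.36135802  0.23165316  1.34642783
  2.28198559]
[0.5, 0.0, 0.35] [-0.25661377  0.28242612  0.28824522  1.65397579 -0.08454018  1.21743091
  2.12091321] [-0.78290421  0.44725115  1.13862082  1.66717441 -0.41974411  1.30044516
 -2.59994119]
[0.47, -0.08, 0.25] [-0.05033285  0.33157628  0.23355788  1.8840422  -0.0936754   0.93645404
  2.29734396] [-0.6139458   0.53193004  1.13809259  1.89823551 -0.55201131  1.07177921
 -2.28211448]
```

```bash
cat >> h.py <<'E'
def rot(phi):
    y=np.array([np.cos(phi),np.sin(phi),0]);z=np.array([0,0,-1.]);return R.from_matrix(np.c_[np.cross(y,z),y,z]).as_rotvec()
def snap(n,fn):
    from station import imaging
    d=imaging.read_camera(n); pickle.dump(d,open(fn+'.pkl','wb')); cv2.imwrite(f'pics/{fn}.png',d['image'][:,:,::-1]); return d
def load(fn): return pickle.load(open(fn+'.pkl','rb'))
SL=np.array([.5194,.0593,.1077])
def w(p,l):
    c,s=np.cos(p[2]),np.sin(p[2]); x,y,z=np.array(l)/1e3
    return np.array([p[0]+c*x-s*y,p[1]+s*x+c*y,z])
def loc(p,P):
    c,s=np.cos(p[2]),np.sin(p[2]); d=np.asarray(P)[:2]-p[:2]; return np.array([c*d[0]+s*d[1],-s*d[0]+c*d[1]])*1e3
E
python3 - <<'E'
from h import *
from station import *
W=load('wrist0')
Rt=R.from_rotvec([-0.46278127,-3.10702923,0.00317443]); tp=np.array([0.18928374,0.62120416,0.23038153])
print('cam in tool',Rt.inv().apply(W['xyz']-tp),'cam z in tool',(Rt.inv()*R.from_rotvec(W['orientation'])).as_matrix().round(3))
print(w(SL,(0,-105,30)))
P=[.50,-.06,.22]
print(kinematics.ik(P,rot(.108)))
manip.goto(P,rot(.108))
print(telemetry.read_time(),telemetry.read_q(),telemetry.read_tool_pos())
snap('wrist','w1')
E
```

```text
cam in tool [ 7.91040914e-02  1.30143811e-04 -1.42597686e-01] cam z in tool [[-0.    -0.953 -0.304]
 [ 1.    -0.    -0.001]
 [ 0.    -0.304  0.953]]
[ 0.53068665 -0.04509163  0.03      ]
[-0.2786297   0.43826558  0.5124535   1.86610499 -0.26768788  0.90539389
  0.46825758]
2.8 [-0.27982302  0.43859994  0.51112738  1.86571612 -0.26788796  0.90545714
  0.46824419] [ 0.50031823 -0.05875533  0.21985159]
```

View pics/w1.png

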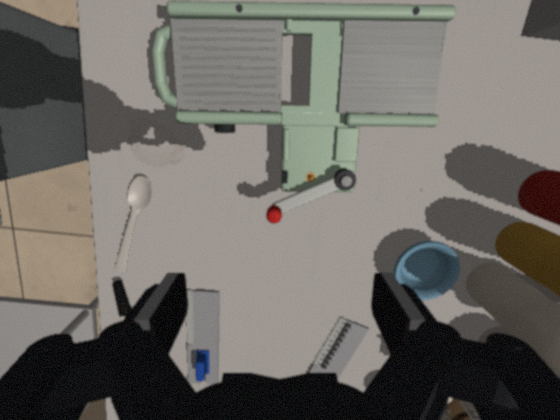

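The wrist picture shows the whole slicer: the pin is at about (311,176), the pivot at (345,180) and the red knob at (275,214). The blades are at the lower edge.

Run:
```python
from h import *
d=load('w1'); crop(d,260,105,375,230,6,'pics/w1c.png')
d=load('w1'); crop(d,150,0,290,130,5,'pics/w1d.png')
```

```text
(no output)
```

View pics/w1c.png

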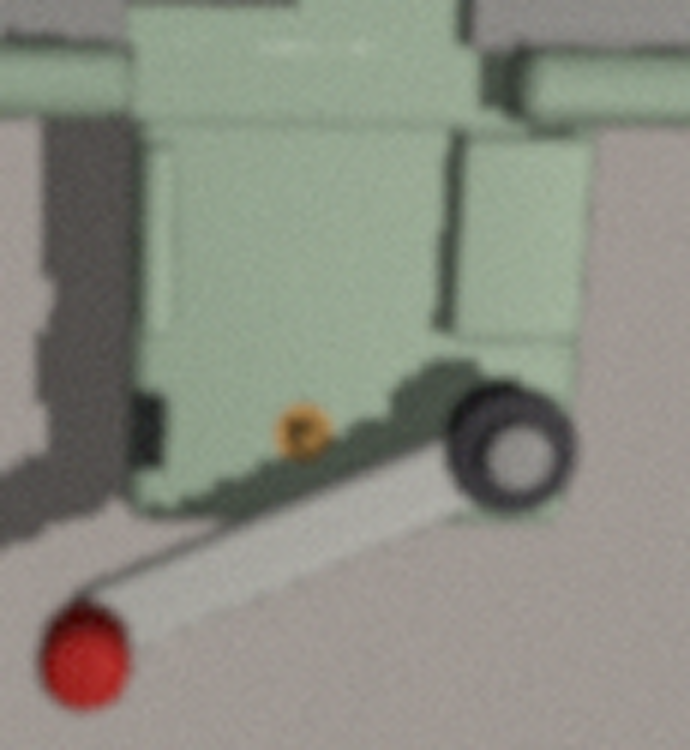

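Run:
```python
from h import *
from scipy.optimize import least_squares
d=load('w1'); c=lambda u,v:(260+u/6-.5,105+v/6-.5)
for n,uv,z in(("pin",c(302,432),.033),("piv",c(512,448),.048),("knob",c(85,655),.066)):
    P=p2w(d,*uv,z); print(n,P,loc(SL,P))
a=[p2w(d,u,v,.042) for u,v in((180,117),(436,121),(170,9.5),(452,13))]
for P in a: print(loc(SL,P))
for i in(0,2): q=a[i+1]-a[i]; print('yaw',np.arctan2(q[1],q[0]))
# fit
L=[(180,117,-46),(436,121,-46),(170,9.5,46),(452,13,46)]
def res(p):
    return list((loc(p,p2w(d,*c(302,432),.033))-[0,-105])*2)+list((loc(p,p2w(d,*c(512,448),.048))-[34,-105]))+[loc(p,p2w(d,u,v,.042))[1]-y for u,v,y in L]
o=least_squares(res,SL,x_scale=[.01,.01,.01]); print(o.x,o.fun.round(2)); p=o.x
k=loc(p,p2w(d,*c(85,655),.066));print(k,np.hypot(*(k-[34,-105])),np.arctan2(-(k[1]+105),-(k[0]-34)))
```

```text
pin [ 0.52930029 -0.04081968  0.033     ] [  -0.91913183 -100.6037875 ]
piv [ 0.5627345  -0.03692313  0.048     ] [  32.74021196 -100.32371368]
knob [ 0.49541806 -0.07507505  0.066     ] [ -38.28721533 -131.01860995]
[-128.58216258  -41.23895047]
[118.35413677 -44.35466323]
[-129.0504278    48.93264106]
[118.60713337  46.81815977]
yaw 0.09508319377679234
yaw 0.0991622840427954
[0.51900401 0.06289171 0.09829227] [ 0.14  1.56 -0.28  1.38 -0.06 -0.85 -1.9  -1.68]
[ -37.0113437  -134.98623272] 77.08297533731616 0.39955930038559373
```

```bash
sed -i 's/^SL=.*/SL=np.array([.5193,.0618,.099])/' h.py
cat >> h.py <<'E'
def knobpose(th,z,dr=0):
    r=79+dr
    return w(SL,(34-r*np.cos(th),-105-r*np.sin(th),z*1e3)), rot(SL[2]+th-np.pi/2)
E
python3 - <<'E'
from h import *
from station import *
for th in(.4,.8,1.2,1.5):
    P,o=knobpose(th,.048); print(P,kinematics.ik(P,o))
P,o=knobpose(.4,.13); print(P)
manip.goto(P,o)
P,o=knobpose(.4,.05); manip.move_straight(P,o,rate=.1)
print(telemetry.read_time(),telemetry.read_q(),telemetry.read_tool_pos(),telemetry.read_ft_force())
snap('wrist','w2');snap('scene','s2')
E
```

```text
[ 0.49414468 -0.07713063  0.048     ] [-0.24451933  0.73170019  0.55286707  2.04196579 -0.71405557  0.56538268
 -0.25419117]
[ 0.5143425  -0.10115905  0.048     ] [-0.16697434  0.74122151  0.50195112  1.97493862 -0.63009192  0.58396659
  0.09248449]
[ 0.54230303 -0.11542529  0.048     ] [-0.11068243  0.75909131  0.45006302  1.88911737 -0.54393799  0.61696007
  0.4129063 ]
[ 0.56573934 -0.11829395  0.048     ] [-0.08108176  0.77460832  0.40680973  1.82072019 -0.47844646  0.6448961
  0.63875328]
[ 0.49414468 -0.07713063  0.13      ]
4.6 [-0.26153113  0.73449536  0.58172034  2.04084214 -0.73538539  0.5810049
 -0.23241201] [ 0.49456545 -0.07740579  0.05047946] [ 0.73177395 -1.06530761  0.50918628]
```

View pics/w2.png

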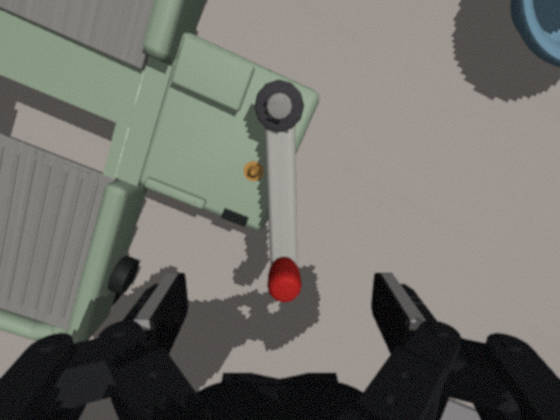

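The lever points up the picture, with the knob at (285,280) between the open fingers.

Run:
```python
from h import *
d=load('w2'); t=np.array([0.49456545,-0.07740579,0])
for z in(.0435,.05,.0675): print(z,w2p(d,t+[0,0,z]), p2w(d,285,292-1,.0435), p2w(d,285,270,.0675),loc(SL,p2w(d,278,106,.049)))
```

```text
0.0435 [[281.40118565 267.41988228]] [ 0.48323725 -0.08579638  0.0435    ] [ 0.50493649 -0.07333107  0.0675    ] [  34.25213622 -103.59849966]
0.05 [[281.49523568 273.41923978]] [ 0.48323725 -0.08579638  0.0435    ] [ 0.50493649 -0.07333107  0.0675    ] [  34.25213622 -103.59849966]
0.0675 [[281.78890235 292.15194367]] [ 0.48323725 -0.08579638  0.0435    ] [ 0.50493649 -0.07333107  0.0675    ] [  34.25213622 -103.59849966]
```

Run:
```python
from h import *
from station import *
claw.grasp(20)
print(telemetry.read_time(),telemetry.read_grip_width(),telemetry.read_tool_pos(),telemetry.read_ft_force())
for th in(.62,.84,1.06,1.28,1.50):
    P,o=knobpose(th,.05); manip.move_straight(P,o,rate=.08)
    print(th,telemetry.read_tool_pos(),telemetry.read_ft_force().round(1),telemetry.read_grip_width())
print(telemetry.read_time())
snap('wrist','w3')
```

```text
5.3417 0.014539783454128482 [ 0.49423551 -0.07733448  0.05013931] [0.19377163 0.28151432 0.56092174]
0.62 [ 0.50399212 -0.09128985  0.05005865] [-0.4  0.6  2. ] 0.01441621238974643
0.84 [ 0.51647499 -0.10295521  0.05005804] [-0.3 -0.9  2.7] 0.01450832990756347
1.06 [ 0.5314228  -0.11191377  0.05005857] [-0.2 -0.7  2.8] 0.01468180347412768
1.28 [ 0.54799786 -0.11744407  0.05006199] [-0.7 -3.4  3.1] 0.014188731574300053
1.5 [ 0.56546449 -0.11928032  0.05011784] [ 0.6 -4.1  1.3] 0.014371090600791479
7.175
```

View pics/w3.png

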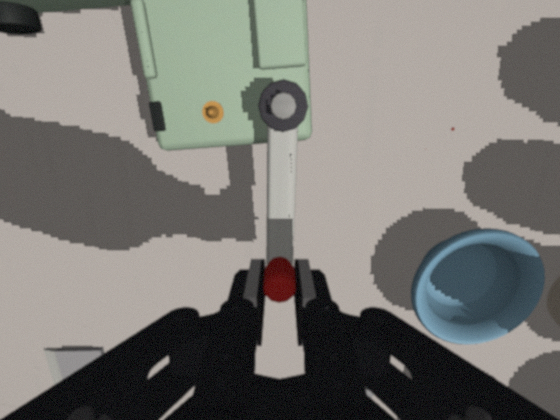

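The picture shows the lever held at about 1.5 rad, clear of the seat, with the pin at (212,112). I'll release the knob and look at the pin from above the placing pose.

Run:
```python
from h import *
from station import *
claw.open_jaws()
P=telemetry.read_tool_pos(); P[2]=.14; manip.move_straight(P,rate=.2)
P=w(SL,(0,-73,0));P[2]=.10
manip.goto(P,rot(SL[2]))
manip.pause(.2)
print(telemetry.read_time(),telemetry.read_q(),telemetry.read_tool_pos(),telemetry.read_tool_rot(),rot(SL[2]))
d=snap('wrist','w4')
print(w2p(d,w(SL,(0,-105,33))))
```

```text
9.2583 [-0.24028942  0.62336319  0.33918032  1.93051296 -0.32895573  0.64072569
  0.40205783] [ 0.5269919  -0.01253188  0.10000964] [ 2.11099689e+00  2.32493980e+00 -6.57851853e-04] [2.10880403 2.32863693 0.        ]
[[280.57809104 268.46214611]]
```

View pics/w4.png

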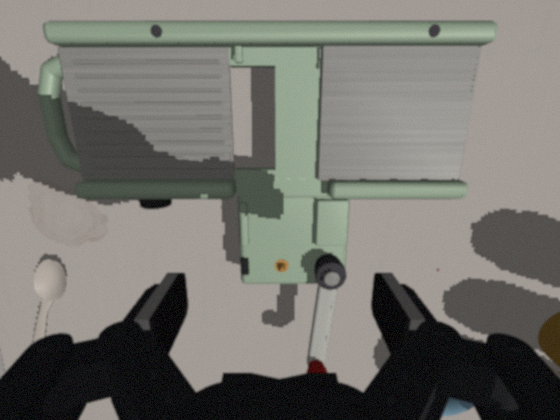

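Run:
```python
from h import *
d=load('w4'); crop(d,230,190,360,295,6,'pics/w4c.png')
```

```text
(no output)
```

View pics/w4c.png

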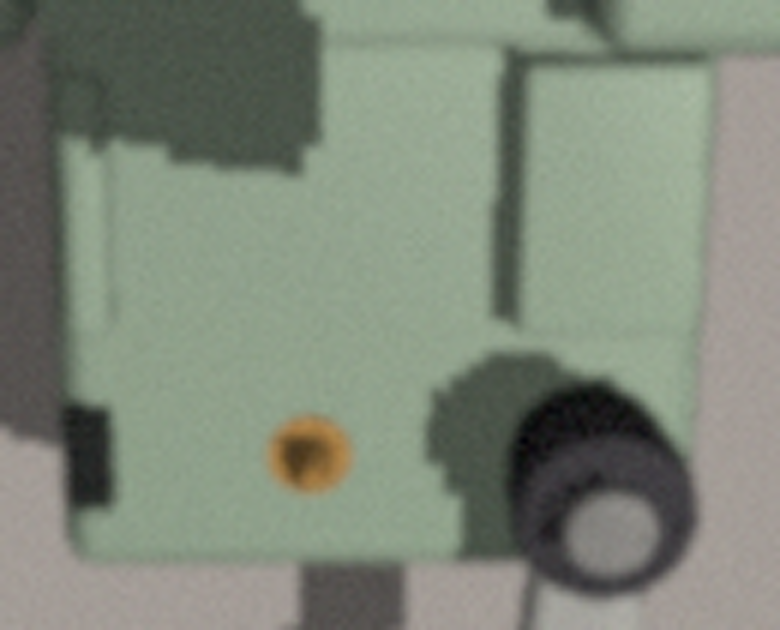

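Run:
```python
from h import *
from scipy.optimize import least_squares
d=load('w4'); c=lambda u,v:(230+u/6-.5,190+v/6-.5)
pin=c(311,454)
P=p2w(d,*pin,.032);print('pin',P,loc(SL,P))
for n,uv,z in(('end',c(250,555),.030),('fenceL edge',c(107,220),.030),('fenceR',c(497,200),.032),('hous R',c(700,240),.034)): print(n,loc(SL,p2w(d,*uv,z)))
L=[(80,188,-46),(225,188,-46),(340,189,-46),(465,189,-46),(52,31,46),(490,30,46)]
for u,v,y in L: print(loc(SL,p2w(d,u,v,.042)),y)
a=p2w(d,52,31,.042);b=p2w(d,490,30,.042);print(np.arctan2(*(b-a)[1::-1]))
a=p2w(d,80,188,.042);b=p2w(d,465,189,.042);print(np.arctan2(*(b-a)[1::-1]))
# tool-frame
Rt=R.from_rotvec([2.11099689,2.32493980,-6.57851853e-04]);t=np.array([0.5269919,-0.01253188,0.10000964])
print('pin in tool',Rt.inv().apply(P-t), 'tool yaw',Rt.as_matrix()[:2,1])
```

```text
pin [ 0.53002245 -0.04048454  0.032     ] [   0.56031069 -102.84348967]
end [  -7.08321955 -117.84189823]
fenceL edge [-23.51101505 -73.17088445]
fenceR [ 22.29351947 -70.103064  ]
hous R [ 45.84111712 -74.40363452]
[-129.11502369  -42.37104427] -46
[-35.73833321 -42.64936216] -46
[ 38.37517939 -43.5300891 ] -46
[118.99241395 -43.77046067] -46
[-127.39621113   47.30631635] 46
[117.05679465  47.10741738] 46
0.09818635109184615
0.09335969522337163
pin in tool [-0.02803166  0.00028968  0.06804402] tool yaw [0.99535845 0.09623542]
```

Run:
```python
from h import *
from station import *
P=[.4214,-.3195,.11]
print(kinematics.ik(P,rot(.035)))
manip.goto(P,rot(.035)); manip.pause(.15)
print(telemetry.read_time(),telemetry.read_q(),telemetry.read_tool_pos(),telemetry.read_tool_rot())
d=snap('wrist','w5')
B=np.array([.4214,-.3195,.035])
print(w2p(d,[w(B,l) for l in((21,110.5,4),(-21,110.5,4),(21,-39,4),(-21,-39,4),(6,16,24),(-6,-16,24),(0,-27.5,4))]))
```

```text
[ 0.40445027  0.60556232  0.30908422  1.91668203 -0.28562052  0.66181136
  0.92383281]
10.6917 [ 0.402061    0.60568379  0.30738419  1.91668843 -0.28581541  0.66181463
  0.92369485] [ 0.4226545  -0.31773236  0.10982469] [-2.17796137e+00 -2.26345613e+00 -1.53820873e-03]
[[308.993299    67.98718301]
 [250.2071401   67.77624299]
 [303.48535454 258.54282071]
 [254.44654932 258.40008346]
 [287.23651303 202.90942774]
 [271.29924602 242.65901978]
 [279.00937562 246.08363698]]
```

View pics/w5.png

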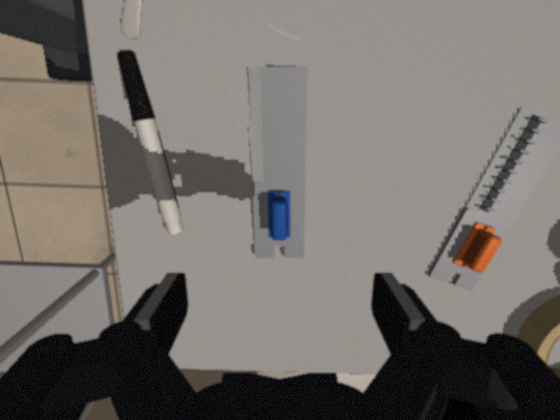

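The prediction matches to within 2 px: plate corners at (249,67), (306,66), (255,257) and (303,257), blue grip at (279,215). I'll enlarge it and then grasp.

Run:
```python
from h import *
d=load('w5'); crop(d,235,170,320,270,6,'pics/w5c.png'); crop(d,235,55,320,130,6,'pics/w5d.png')
```

```text
(no output)
```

View pics/w5c.png

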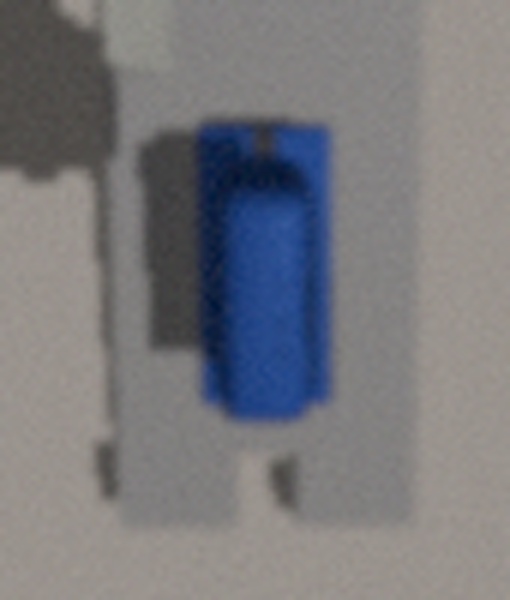

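View pics/w5d.png

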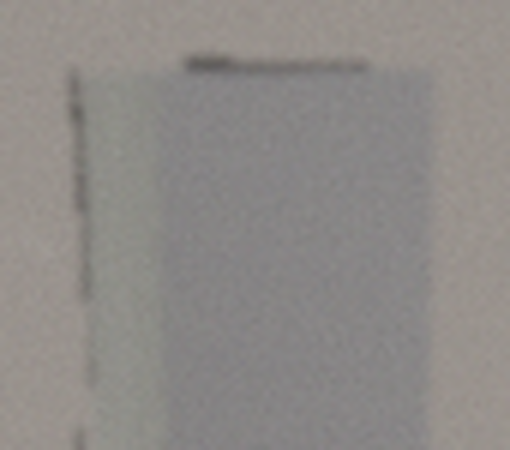

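```bash
cat > bfit.py <<'E'
from h import *
from scipy.optimize import least_squares
d=load('w5')
O=[((302.8,256.8),(21,-39,4)),((254.5,256.8),(-21,-39,4)),((306.5,66.5),(21,110.5,4)),((247.8,66.5),(-21,110.5,4)),((279.,256.8),(0,-39,4))]
f=lambda p:np.ravel([w2p(d,w(p,l))[0]-uv for uv,l in O])
o=least_squares(f,[.4214,-.3195,.035],x_scale=.01);print(o.x,o.fun.round(2))
E
python3 bfit.py
```

```text
[ 0.42075391 -0.31834343  0.04512822] [ 0.48  0.26 -0.32  0.57  0.14 -0.64 -0.04 -0.2  -0.27  0.41]
```

Run:
```python
from h import *
from station import *
o=rot(.045)
manip.move_straight([.4208,-.3183,.05],o,rate=.12)
manip.move_straight([.4208,-.3183,.0095],o,rate=.06)
print(telemetry.read_time(),telemetry.read_tool_pos(),telemetry.read_ft_force())
claw.grasp(80)
print(telemetry.read_time(),telemetry.read_tool_pos(),telemetry.read_grip_width(),telemetry.read_ft_force(),telemetry.read_tool_rot())
manip.move_straight([.4208,-.3183,.12],o,rate=.12)
manip.pause(.2)
print(telemetry.read_time(),telemetry.read_tool_pos(),telemetry.read_grip_width(),telemetry.read_ft_force(),telemetry.read_tool_rot())
snap('wrist','w6')
```

```text
12.2167 [ 0.42088619 -0.31849021  0.00953673] [ 0.40804937  0.16191818 -0.33132857]
12.8917 [ 0.42111907 -0.31847692  0.00989915] 0.009816575887850672 [-0.31219799  0.70480102  5.06916121] [2.17057583e+00 2.27003375e+00 4.53569915e-04]
14.1583 [ 0.42042743 -0.31808048  0.11929155] 0.009618592923540357 [-0.83270339  0.26890894 -1.02031953] [-2.16991305e+00 -2.26973909e+00  5.23944475e-04]
```

View pics/w6.png

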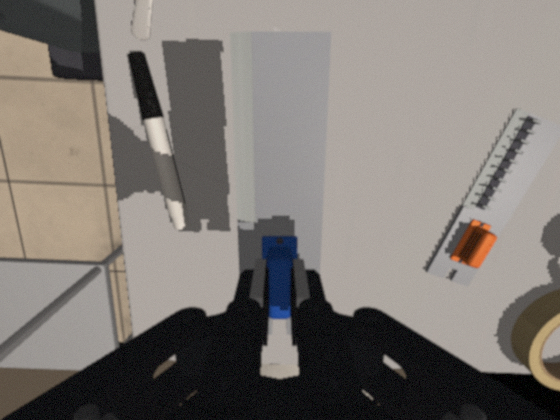

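Run:
```python
from h import *
d=load('w6'); crop(d,220,215,340,345,5,'pics/w6c.png'); crop(d,215,15,345,75,5,'pics/w6d.png')
t=np.array([ 0.42042743,-0.31808048,0.11929155]);B=np.array([t[0],t[1],.0455])
dz=(t[2]-.0095)*1e3
print(w2p(d,[w(B,l)+[0,0,t[2]-.0095] for l in((21,110.5,4),(-21,110.5,4),(21,-39,4),(-21,-39,4),(21,40,4),(-21,40,4))]))
```

```text
[[332.96642146  30.69067486]
 [231.21420549  30.82653376]
 [319.43099461 334.47471988]
 [243.73371847 334.45413152]
 [325.58444132 196.36906928]
 [238.04169636 196.40922486]]
```

View pics/w6c.png

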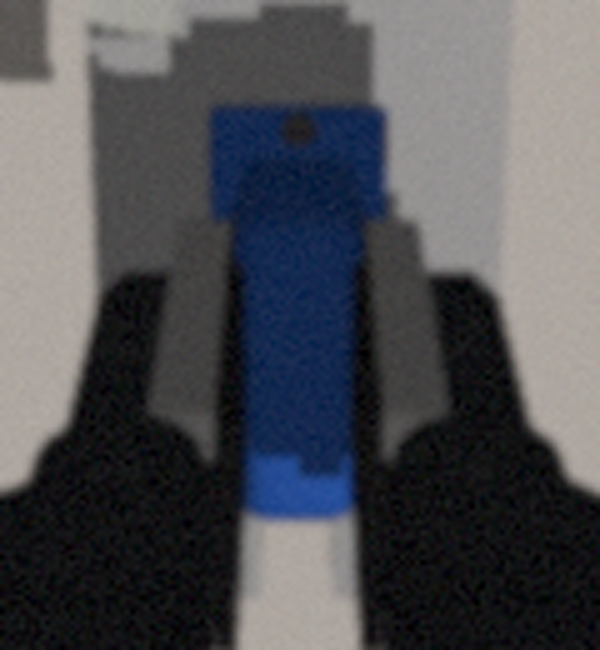

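View pics/w6d.png

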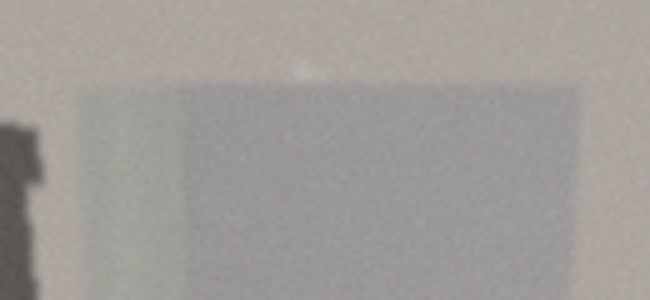

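```bash
cat > hold.py <<'E'
from h import *
from scipy.optimize import least_squares
d=load('w6'); t=np.array([0.42042743,-0.31808048,0.11929155]); Rt=R.from_rotvec([-2.16991305,-2.26973909,5.23944475e-04])
O=[((229.5,31.5),(-21,110.5,4)),((330.5,31.5),(21,110.5,4)),((271.9,333.9),(-4,-39,4)),((285.9,333.9),(4,-39,4))]
# blade in tool: blade x = tool y, blade y = tool x, blade z = -tool z
B0=np.array([[0,1,0],[1,0,0],[0,0,-1.]])
def pt(p,l): # p=(tx,ty mm, yaw, pitch, tz mm)
    Rb=R.from_matrix(B0)*R.from_euler('zx',[p[2],p[3]])
    return Rb.apply(np.array(l,float))+[p[0],p[1],p[4]]
def f(p):
    return np.r_[np.ravel([w2p(d,t+Rt.apply(pt(p,l)/1e3))[0]-uv for uv,l in O]),(p[4]-9.7)/.5]
if __name__=='__main__':
    o=least_squares(f,[0,0,0,0,9.5]);print(o.x.round(4),o.fun.round(2)); print('notch tool',pt(o.x,(0,-32,0)))
E
python3 hold.py
```

```text
[-6.6800e-02 -1.3004e+00 -3.5000e-03 -4.1000e-03  9.9265e+00] [-0.11 -0.33  0.05  0.03 -0.16  0.26  0.23  0.3   0.45]
notch tool [-32.06632793  -1.41148812   9.79453443]
```

Run:
```python
from h import *
from station import *
phi=.1; o=rot(phi)
n=R.from_rotvec(o).apply(np.array([-32.07,-1.41,9.8])/1e3)
T=np.array([.5300,-.0405,0])-n; T[2]=.125
print(T)
manip.goto(T,o)
T[2]=.0697; manip.move_straight(T,o,rate=.1); manip.pause(.3)
print(telemetry.read_time(),telemetry.read_tool_pos(),telemetry.read_grip_width(),telemetry.read_ft_force(),telemetry.read_tool_rot())
d=snap('wrist','w7');snap('scene','s7');snap('top','t7')
crop(d,220,215,340,345,5,'pics/w7c.png')
```

```text
[ 0.5282013  -0.00844945  0.125     ]
16.45 [ 0.52853052 -0.00837691  0.07021754] 0.009879899259756667 [ 0.23641417  0.10943622 -1.54467252] [2.10693341e+00 2.32929578e+00 1.21077248e-03]
```

View pics/w7.png

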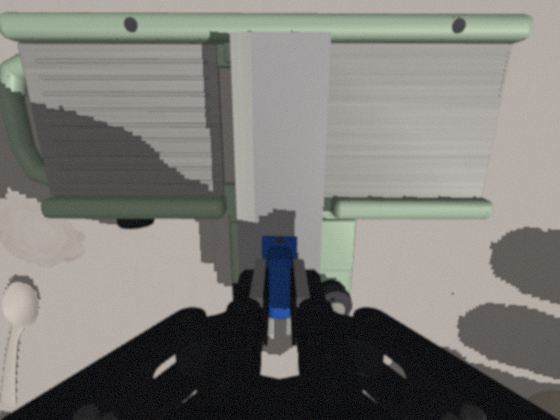

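View pics/w7c.png

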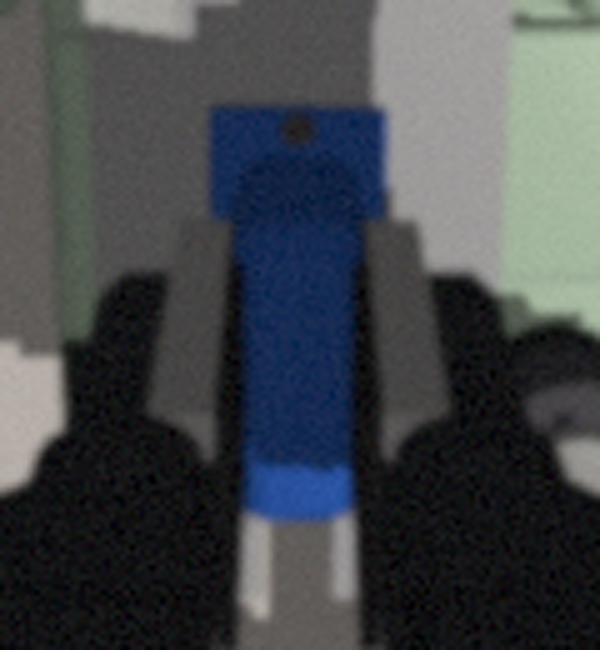

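The blade is parallel to the bed and centred between the near rail's ends (columns 226 and 334, with the blade centre at about 280). The pin itself is hidden, so I'll check the outside cameras.

Run:
```python
from h import *
d=load('s7'); crop(d,210,165,320,265,6,'pics/s7c.png')
d=load('t7'); crop(d,220,165,320,275,5,'pics/t7c.png')
```

```text
(no output)
```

View pics/s7c.png

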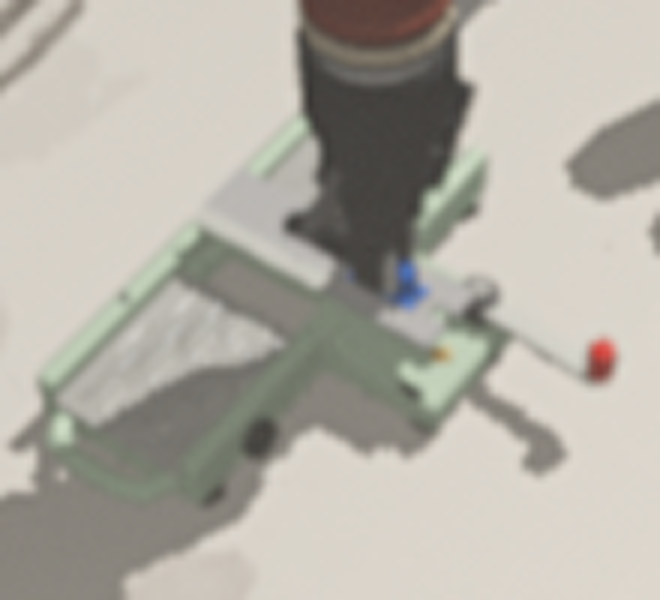

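View pics/t7c.png

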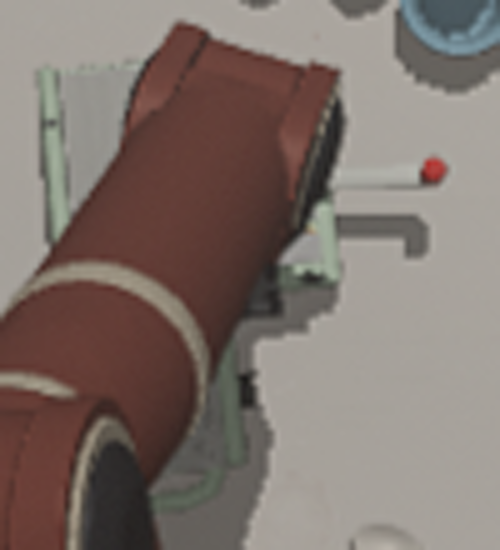

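Run:
```python
from h import *
import hold
d=load('s7'); t=np.array([0.52853052,-0.00837691,0.07021754]);Rt=R.from_rotvec([2.10693341,2.32929578,1.21e-3])
p=[-.0668,-1.30,-.0035,-.0041,9.93]; p2=[-.0668,0,-.0035,-.0041,9.93]
for pp in(p,p2):
    Q=[t+Rt.apply(hold.pt(pp,l)/1e3) for l in((21,-39,4),(-21,-39,4),(-4,-39,4),(4,-39,4),(0,-32,0),(-21,110.5,4),(21,110.5,4))]
    print((w2p(d,Q)).round(1).tolist(), Q[4].round(4))
print(w2p(d,[[.5300,-.0405,.036],[.5300,-.0405,.030],[.531,-.043,.036]]))
x0,y0=265,205;crop(d,x0,y0,305,240,16,'pics/s7d.png')
crop(d,225,180,285,220,12,'pics/s7e.png')
```

```text
[[288.2, 213.0], [280.2, 222.1], [283.5, 218.4], [285.0, 216.7], [282.4, 217.3], [240.9, 200.5], [249.3, 192.2]] [ 0.5303 -0.0404  0.0604]
[[288.5, 212.8], [280.5, 221.8], [283.7, 218.1], [285.3, 216.4], [282.6, 217.0], [241.2, 200.2], [249.5, 191.9]] [ 0.5316 -0.0403  0.0604]
[[282.38307366 222.3180967 ]
 [282.40036869 223.50299824]
 [283.21586217 222.53874138]]
```

View pics/s7d.png

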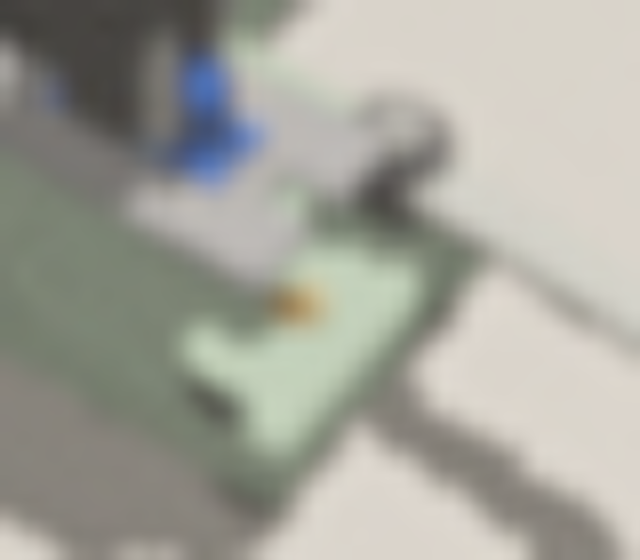

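View pics/s7e.png

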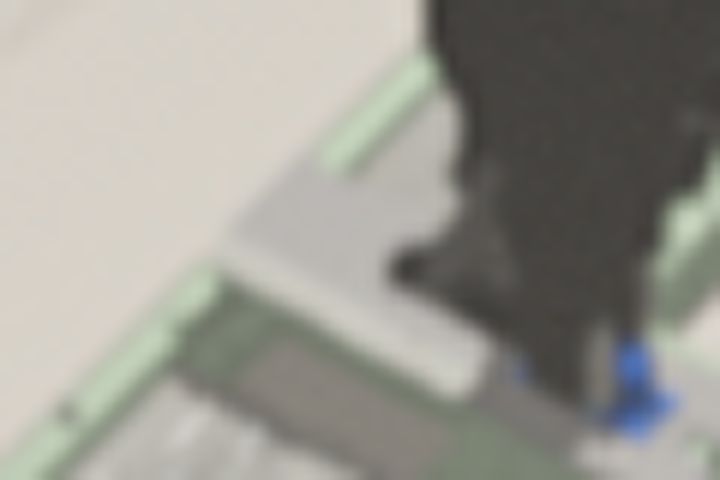

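In the scene picture the pin is at (283.1,223.4) and the near tang corner at (281.5,222.2). Both sit the same ~1 px off their predictions, so the notch and pin agree to about 1 mm. I'll lower it while watching the force.

Run:
```python
from h import *
from station import *
o=rot(.1)
T=telemetry.read_tool_pos(); T=np.array([.5281,-.0085,0])
for z in(.050,.046,.044,.0425,.0415,.0405,.0400):
    T[2]=z; manip.move_straight(T,o,rate=.04)
    F=telemetry.read_ft_force();print(z,telemetry.read_tool_pos().round(4),F.round(1),telemetry.read_torque().round(2))
    if F[2]>8: print('contact');break
print(telemetry.read_time())
d=snap('wrist','w8');snap('scene','s8')
```

```text
0.05 [ 0.5281 -0.0086  0.0498] [ 0.4  0.9 -0.5] [0.02 0.01 0.06]
0.046 [ 0.528  -0.0085  0.0459] [ 0.1  0.6 -0.6] [-0.01  0.04  0.03]
0.044 [ 0.528  -0.0085  0.0439] [-0.3 -0.5 -0.8] [-0.06  0.03 -0.03]
0.0425 [ 0.5281 -0.0085  0.0424] [ 0.5  0.2 -0.2] [-0.03 -0.01  0.01]
0.0415 [ 0.5281 -0.0085  0.0415] [ 0.3 -0.7 -0.5] [-0.06 -0.    0.01]
0.0405 [ 0.528  -0.0085  0.0404] [-0.5 -0.8 -1.9] [-0.04  0.01 -0.03]
0.04 [ 0.5281 -0.0085  0.04  ] [-0.4  0.3 -1.2] [ 0.01 -0.   -0.01]
18.7417
```

View pics/w8.png

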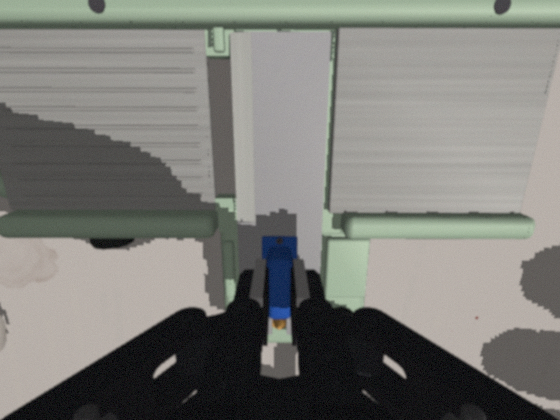

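The brass pin now shows at (280,323), inside the notch behind the grip, with no contact force so far. I'll lower it until it touches.

Run:
```python
from h import *
from station import *
d=load('w8'); crop(d,220,215,340,345,5,'pics/w8c.png')
o=rot(.1);T=np.array([.5281,-.0085,0])
for z in(.0395,.039,.0385,.038,.0375,.037):
    T[2]=z; manip.move_straight(T,o,rate=.03); manip.pause(.05)
    F=telemetry.read_ft_force();print(z,telemetry.read_tool_pos().round(4),F.round(1),telemetry.read_torque().round(2))
    if F[2]>4: print('contact');break
print(telemetry.read_time(),telemetry.read_grip_width())
d=snap('wrist','w9');snap('scene','s9');crop(d,220,215,340,345,5,'pics/w9c.png')
```

```text
0.0395 [ 0.5281 -0.0085  0.0399] [-1.4 -0.2  4.9] [ 0.06  0.28 -0.02]
contact
19.1417 0.009545599195605384
```

View pics/w8c.png

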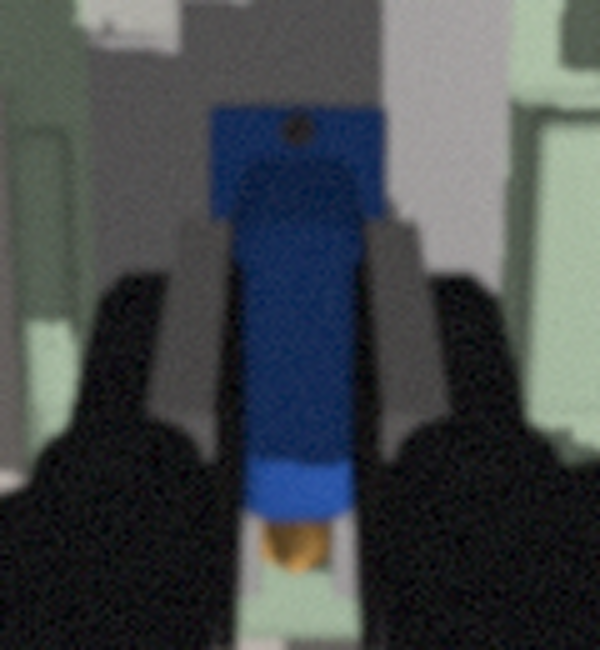

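View pics/w9c.png

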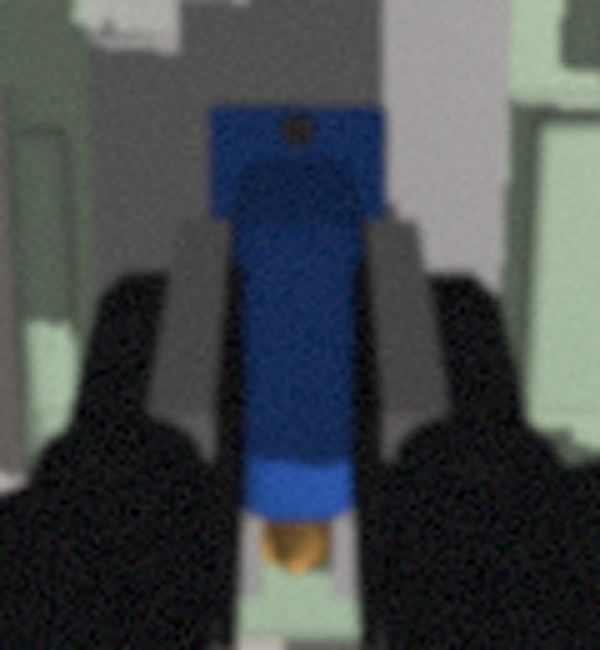

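The pin sits centred in the notch and the blade made contact at the expected height. I'll release, lift off and look.

Run:
```python
from h import *
from station import *
claw.open_jaws()
print(telemetry.read_ft_force(),telemetry.read_grip_width())
T=telemetry.read_tool_pos();T[2]=.12
manip.move_straight(T,rate=.12); manip.pause(.2)
print(telemetry.read_time(),telemetry.read_tool_pos(),telemetry.read_ft_force())
d=snap('wrist','w10');crop(d,215,150,345,290,5,'pics/w10c.png')
```

```text
[0.06527612 0.3304036  0.95901589] 0.0851981094544951
20.975 [ 0.52756057 -0.00847387  0.11916589] [ 0.62011184 -0.43140518 -0.02154181]
```

View pics/w10.png

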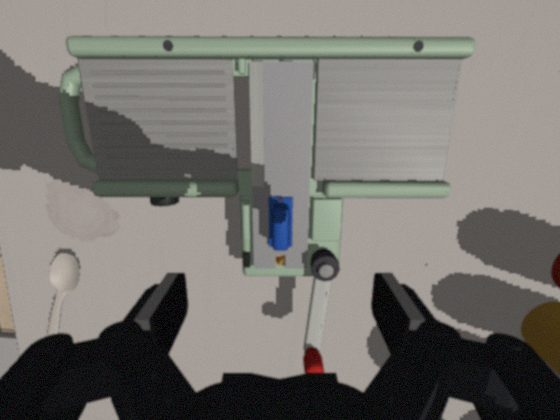

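View pics/w10c.png

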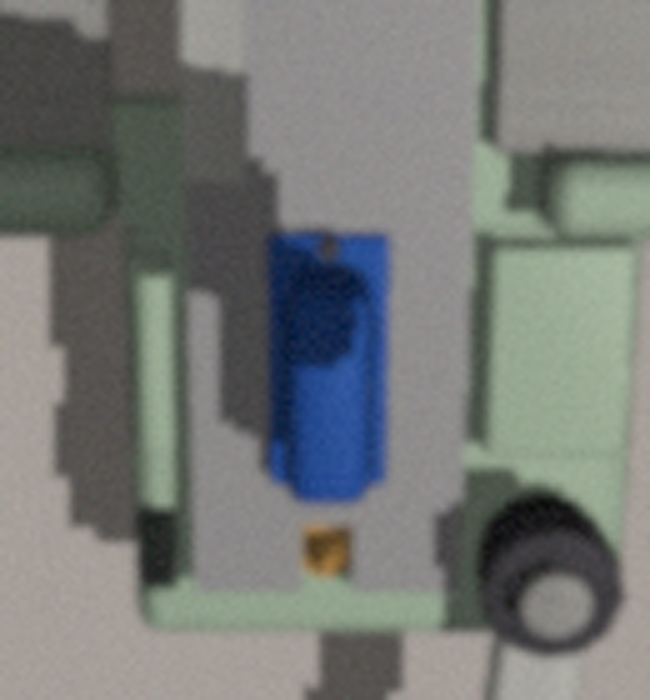

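The blade lies flat and parallel in the seat, with the pin at (280,260) inside its notch. Next is swinging the lever home.

Run:
```python
from h import *
from station import *
P,o=knobpose(1.5,.14); manip.goto(P,o)
P,o=knobpose(1.5,.05); manip.move_straight(P,o,rate=.12)
claw.grasp(20)
print(telemetry.read_time(),telemetry.read_grip_width(),telemetry.read_tool_pos(),telemetry.read_ft_force())
for th in(1.28,1.06,.84,.62,.4,.2,.06):
    P,o=knobpose(th,.05)
    manip.move_straight(P,o,rate=.08)
    F=telemetry.read_ft_force();print(th,telemetry.read_tool_pos().round(4),F.round(1),telemetry.read_grip_width())
    if np.linalg.norm(F)>25: print('STOP');break
print(telemetry.read_time(),telemetry.read_q()); snap('wrist','w11')
```

```text
23.1083 0.014154514475544453 [ 0.56579656 -0.11831855  0.05022105] [-0.47462702  0.57874431  2.31239197]
1.28 [ 0.5486 -0.1166  0.0502] [-0.2  0.4  2.2] 0.014352139684714814
1.06 [ 0.5323 -0.1113  0.0501] [-0.5  2.5  4.1] 0.014441703854155545
0.84 [ 0.5177 -0.1028  0.0501] [0.5 1.6 2.6] 0.014228809794628825
0.62 [ 0.5052 -0.0914  0.0502] [1.  1.9 2.7] 0.01470634408094282
0.4 [ 0.4953 -0.0774  0.0501] [2.3 1.2 1.6] 0.0144749358225034
0.2 [ 0.4891 -0.0633  0.0502] [3.8 1.  1.6] 0.01445898022393622
0.06 [ 0.4864 -0.053   0.0502] [ 1.9 -0.8 -0.2] 0.014477864960469981
25.5833 [-0.36385508  0.7507023   0.66899474  2.07372628 -0.83574001  0.60457597
 -0.51236785]
```

View pics/w11.png

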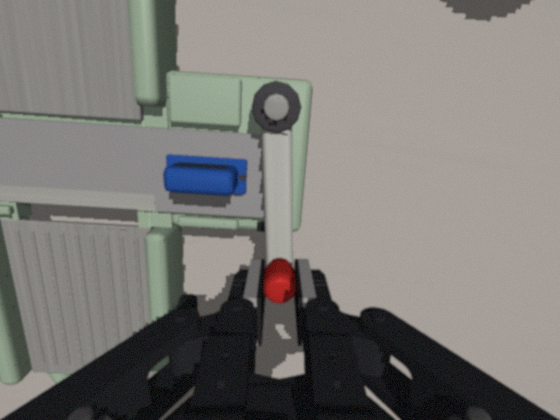

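The lever now lies over the tang, close to home. I'll push on in small steps until it reaches the stop.

Run:
```python
from h import *
from station import *
for th in(.03,.01,-.01,-.025,-.04,-.055,-.07):
    P,o=knobpose(th,.05)
    manip.move_straight(P,o,rate=.05);manip.pause(.05)
    F=telemetry.read_ft_force()
    T=np.array([np.sin(SL[2]),-np.cos(SL[2]),0]) # away from home direction approx: -y slicer
    x=telemetry.read_tool_pos();l=loc(SL,x)
    print(th,x.round(4),F.round(1),'ang',np.arctan2(-(l[1]+105),-(l[0]-34)).round(3))
    if abs(F[1])>6: print('stop');break
print(telemetry.read_time(),telemetry.read_grip_width()); snap('wrist','w12')
```

```text
0.03 [ 0.4859 -0.0503  0.0502] [ 3.2 -0.8  0.7] ang 0.041
0.01 [ 0.4857 -0.0484  0.0502] [ 5.2 -2.3  0.6] ang 0.017
-0.01 [ 0.4855 -0.0465  0.0502] [ 4.5 -1.3  1.3] ang -0.007
-0.025 [ 0.4855 -0.0464  0.0502] [ 5.6 -2.   0.2] ang -0.008
-0.04 [ 0.4855 -0.0463  0.0503] [ 5.7 -5.2 -1.1] ang -0.01
-0.055 [ 0.4855 -0.0462  0.0503] [ 4.6 -6.3 -1.7] ang -0.011
stop
27.4333 0.01436480661870792
```

View pics/w12.png

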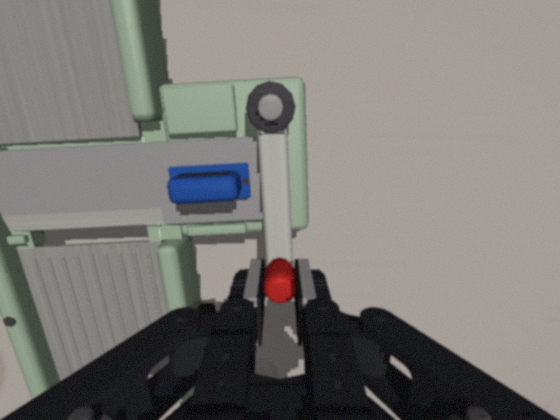

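The lever has stalled against its stop at about 0 rad. I'll release, retreat and check.

Run:
```python
from h import *
from station import *
P,o=knobpose(-.015,.05); manip.move_straight(P,o,rate=.05)
claw.open_jaws()
T=telemetry.read_tool_pos();T[2]=.14; manip.move_straight(T,rate=.12)
manip.goto([.5,-.06,.22],rot(.097)); manip.pause(.2)
print(telemetry.read_time(),telemetry.read_tool_pos(),telemetry.read_ft_force())
d=snap('wrist','w13');crop(d,255,100,370,225,6,'pics/w13c.png');snap('top','t13');d=snap('scene','s13');crop(d,210,165,320,265,6,'pics/s13c.png')
```

```text
30.6 [ 0.49970099 -0.05976872  0.21938592] [-0.54843292  0.09316888  0.01392223]
```

View pics/w13.png

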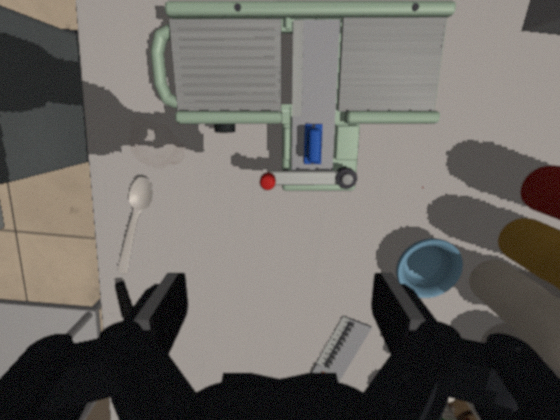

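View pics/w13c.png

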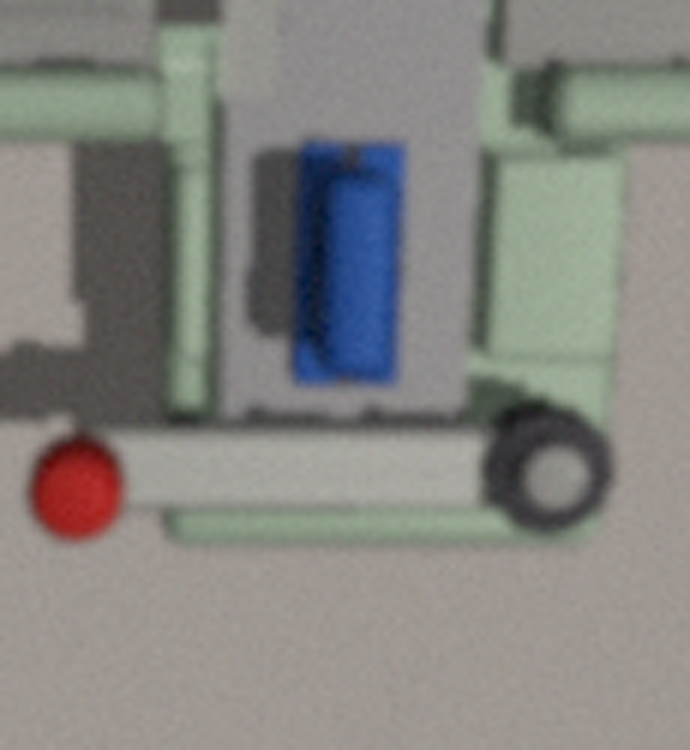

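View pics/s13.png

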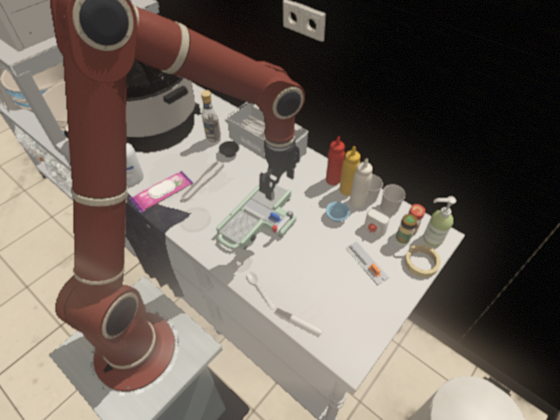

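Run:
```python
from station import *
print(telemetry.read_time(),telemetry.read_joint_velocities().round(3)); hand_in()
```

```text
30.75 [ 0.    -0.003 -0.002 -0.002  0.001  0.     0.   ]
the job is handed in; nothing more can be done
```

The plain blade is fitted in the slicer with the lock lever home over it. I handed the job in at about 30.8 s; no verdict was reported.

- **What I did:** I swung the lever to about 1.5 rad by its knob. I then gripped the plain blade by its blue grip, set it down by hand over the pin and released it only after touchdown. Last, I swung the lever back until it stalled on its stop at about 0 rad, with roughly 6 N at the knob.
- **Last checks:** Before the lever closed, the picture showed the pin inside the notch and the blade parallel between the fences. It touched down at the height expected for lying flat. The final pictures show the lever across the tang, the gripper clear, and the toothed blade, bowls and tongs apparently where they were; I did not re-measure their positions.
- **Disagreement:** The wrist camera and the outside cameras put the slicer 2–4 mm apart in y. I placed the blade from the wrist camera alone, and the scene camera agreed on notch against pin to about 1 mm.

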